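# Set the dose timer by its clicks and shut the pill lid

## Task

The dose is taken, so reset the pill box's timer: turn its dial back (anticlockwise) all the way to the stop, then forward (clockwise) exactly five clicks, so that it rests in the fifth. Then flip the open pill lid fully shut, and leave the dial at five and the other things on the shelf where they are.

Things in the scene. Friction and masses are not known exactly. Their poses are not given: they have to be found in the camera images.
- dosebox: Blue plastic pill box with a timer, fixed to the shelf, 116 (x) by 220 (y) by 38 mm high; origin at the centre of its underside, z up. Its +y half carries the white dial (upright axis at x 0, y +52 mm); its -y half has a pill compartment with a white flip lid, hinge line along y at x +34 mm, 38 mm above the shelf, centred on y -60 mm.
- dial_centre (a point): Centre of the dial's top face, on its axis, 50 mm above the shelf; the disc is 84 mm across. Flat dots on the box round it, 51 mm from the axis, mark where the peg points: large red dot = the stop, ten small white dots = clicks 1 to 10.
- dial (a joint): Dial angle, rad: 0 at the stop, grows clockwise seen from above, up to 5.236. Detents (clicks) lie 0.5236 apart; click 5 is 2.618. Seen from the axis the peg bears 240 degrees minus this value, anticlockwise from the box's +x. A click takes about 3 to 4 N on the peg; past the hump the dial snaps on into the next click and stays there when let go.
- dial_peg (a point): Centre (half-way up) of the orange upright finger peg on the dial: 12 mm across, 26 mm tall, from 50 to 76 mm above the shelf, 32 mm from the dial's axis. Push it sideways to turn the dial.
- lid (a joint): Angle of the white flip lid in rad: 0 shut (flat), 1.57 upright, up to 1.9. It starts open (1.5 to 1.85) and a stiff hinge keeps it where it is left: about 0.5 N at its free edge moves it, and it has to be pushed right down to 0.
- lid_edge (a point): Middle of the lid's free edge. The lid is 56 mm from hinge to free edge, 74 mm wide, 4 mm thick. Open, it stands up from its hinge on the box's +x side; it shuts by swinging towards the box's -x and down; shut, its top is 42 mm above the shelf.
- bottle: Amber plastic pill bottle with white twist cap, loose, 42 mm across, about 78 mm tall, origin at the centre of its underside. Leave it alone.
- jar: Green glass jar with chrome lid, loose, 64 mm across, about 70 mm tall, origin at the centre of its underside. Leave it alone.
- tweezers: Steel tweezers lying flat, loose, 100 mm long along own x, 6 mm high, origin at the middle. Leave them alone.
- clipper: Steel nail clipper lying flat, loose, 58 mm long along own x, 13 mm high, origin at the middle. Leave it alone.

How it is judged:
By the outcome, as a careful person would: the job done as asked, in the order asked, and still so for the second after the job is handed in, with the robot touching nothing.
It also fails if it takes over 72 s, if anything falls off the work surface, if the arm or the gripper's body presses on something with over 40 N, if the wrist force passes 120 N, or if a joint passes its speed limit or range.

## Robot

A 6-joint arm with a two-finger parallel gripper is mounted at the origin on the work surface. World frame = base frame: x ahead of the robot, y to its left, z up, the work surface at z = 0. Lengths are in m, angles in rad, forces in N, time in s.
With the tool pointing down it reaches from about 0.375 to 0.825 m from the base axis. Payload 5.5 kg.
Tool frame: the origin (TCP) lies midway between the tips of the shut fingers; the grasp point (between the pads) lies 19 mm behind it; z points along the fingers, y is the direction in which the jaws open and shut (so a half turn about z gives the same grasp; the last joint's range is limited). The gripper opens to 85 mm and grips with 20 to 120 N. Pads are 22 mm wide; open, the fingers measure 114 mm over their backs; the gripper's body (76 mm by 85 mm) begins 54 mm behind the grasp point. The pads swing forward as they close: fully open they stand 13 mm farther back than shut.
Start: joints at [1.238, 0.314, -0.047, 1.21, 0, 1.571], TCP at [0.196, 0.567, 0.205] pointing down, gripper open.
Joint ranges: [-2.67, 2.67], [-0.69, 1.73], [-1.03, 1.25], [-2.08, 2.16], [-1.42, 1.45], [-3.14, 3.14]. Speed limits (rad/s): [2.39, 2.39, 3.01, 3.14, 3.14, 3.14].

## Interface

Orientations are given as [roll, pitch, yaw] about the fixed x, y, z axes, in that order (R = Rz(yaw) Ry(pitch) Rx(roll)).
In Python, from plant import robot gives the robot as it stands.
- The arm moves only by the tool drive_tool, never from a script. Its argument "steps" is a list of rows, each an object with "linear": the shift along the tool's x, y, z in cm, a list of three; "angular": the turn, a rotation vector about the tool's x, y, z in degrees, a list of three; "claw": the finger opening in cm, from 0 to 8.54. In form: [{"linear": [x, y, z], "angular": [wx, wy, wz], "claw": claw}, ...]. A call has 1 to 20 rows; each row shifts and turns the commanded pose from where the row before left it, along the tool's axes as they then stand; what a row does not reach is not made up. A row lasts 1/8 s, in which the tool goes at most 62.5 mm and 10.7 degrees, less where a joint would pass 70% of its speed; a pose out of reach is approached as far as the arm can. A call with a gripper value outside its range is refused whole. The fingers move at their own pace and stop on an object; "grip_force" is the grip in N (left out, the last holds). Time passes only in rows, so rows that do not move let the fingers close. It gives the time, the measured TCP pose, the force and the opening at its end, in the units of the state.
- robot.state(): the state, without advancing time (a new reading comes with each control period).
- robot.get_image(name): name is "scene" or "top" or "wrist"; returns a dict with "pixels" (384x512x3 uint8, red, green, blue), "depth" (384x512 float32, m along the optical axis (not along the pixel's ray), 0 where there is no reading), "intrinsics" (3x3 intrinsics, pixels), "world_from_camera" (4x4, takes a point from camera to world coordinates); the wrist camera has in their place "T_tool_cam" (4x4, takes a point from camera to tool coordinates, whose origin is the TCP and whose axes are the flange's). Camera axes: x right, y up, looking along -z (the intrinsics and any distortion apply to the point x, -y, -z); pixel columns grow to the right and rows downward; lengths in m; the calibration is good to about 2 mm. A picture is of the moment at which its call begins: read the wrist's pose just before it.
- robot.close_job(): hands the job in, once; it reports no verdict.
The state is a dict: "clock": time; "joint_pos": joint angles; "joint_velocities": joint speeds; "effort": joint torques, N m; "eef_pos": TCP position; "tcp_rot": TCP orientation; "ft_force": force on the tool from outside, world axes, zero at the start; "wrist_torque": the same for the moment, N m; "finger_gap": finger opening in m.
Only numpy, scipy, OpenCV 4.12 (cv2) and the standard library are available. Lean on these libraries where they do the work, as an engineer would, in place of code of your own. Each camera call takes 0.05 s, during which the arm holds its last target. There are 200 camera calls.

## Working session

There is one attempt and no reset: what is moved stays moved. The work goes in short steps, Python scripts to look and compute and a tool call to move; the robot and the scene stay as the last step left them, time stands still between calls to the robot, and variables do not carry over. Pictures are saved under pics/ and viewed, about 8 in all and at most 12, crops included, and the job is handed in when it is done.

Besides the shell and the picture viewer there is one more tool, called after "Request:" as name(argument=value, ...), one argument or row to a line, values as JSON. drive_tool: Moves the arm, as the interface text tells. Its arguments: {"type":"object","properties":{"steps":{"type":"array","items":{"type":"object","properties":{"linear":{"type":"array","items":{"type":"number"}},"angular":{"type":"array","items":{"type":"number"}},"claw":{"type":"number"}}}},"grip_force":{"type":"number"}},"required":["steps"]}

```bash
mkdir -p pics; ls; cat > h.py <<'E'
import numpy as np,cv2
from plant import robot
def grab(n,save=None):
    im=robot.get_image(n)
    if save: cv2.imwrite('pics/'+save,cv2.cvtColor(im['pixels'],cv2.COLOR_RGB2BGR))
    return im
def pts(im):
    """world xyz per pixel from depth (fixed cameras)"""
    d=im['depth'];K=im['intrinsics'];v,u=np.indices(d.shape)
    c=np.stack([(u-K[0,2])/K[0,0]*d,-(v-K[1,2])/K[1,1]*d,-d],-1)
    T=im['world_from_camera'];return c@T[:3,:3].T+T[:3,3]
def ray(im,u,v,z):
    K=im['intrinsics'];T=im['world_from_camera']
    r=T[:3,:3]@np.array([(u-K[0,2])/K[0,0],-(v-K[1,2])/K[1,1],-1]);o=T[:3,3]
    return o+r*(z-o[2])/r[2]
E
python3 - <<'E'
from h import *
s=robot.state();print({k:np.round(v,3) for k,v in s.items()})
a=grab('top','top0.png');b=grab('scene','scene0.png')
print(a.keys(),a['intrinsics'],a['world_from_camera'].round(3))
p=pts(a)
hsv=cv2.cvtColor(a['pixels'],cv2.COLOR_RGB2HSV)
for n,lo,hi in [('orange',(8,150,120),(22,255,255)),('red',(0,150,100),(6,255,255)),('blue',(100,100,50),(130,255,255)),('white',(0,0,200),(180,40,255))]:
    m=cv2.inRange(hsv,lo,hi);N,l,st,c=cv2.connectedComponentsWithStats(m)
    for i in range(1,N):
        if st[i,4]>4: print(n,st[i],c[i].round(1),np.median(p[l==i],0).round(3))
E
```

```text
pics
{'clock': np.float64(0.0), 'joint_pos': array([ 1.238,  0.314, -0.048,  1.21 , -0.   ,  1.571]), 'joint_velocities': array([-0.   , -0.001,  0.001,  0.001,  0.001, -0.   ]), 'effort': array([-1.0000e-03, -5.3959e+01,  3.3975e+01,  1.9000e-02, -0.0000e+00,
        0.0000e+00]), 'eef_pos': array([0.196, 0.566, 0.204]), 'tcp_rot': array([-3.14 ,  0.   ,  2.809]), 'ft_force': array([-0.413, -0.685,  1.099]), 'wrist_torque': array([ 0.025, -0.016,  0.007]), 'finger_gap': np.float64(0.086)}
dict_keys(['pixels', 'depth', 'intrinsics', 'world_from_camera']) [[408.28850577   0.         251.18090056]
 [  0.         408.28850577 185.0116828 ]
 [  0.           0.           1.        ]] [[ 0.029  0.998 -0.063  0.498]
 [-0.999  0.027 -0.025  0.019]
 [-0.023  0.064  0.998  0.866]
 [ 0.     0.     0.     1.   ]]
orange [187 194   4   4  13] [188.6 195.6] [0.523 0.159 0.077]
blue [ 171  153  114   71 4111] [235.4 189.8] [0.535 0.065 0.038]
```

```bash
python3 -c "
import cv2,numpy as np
a=cv2.imread('pics/top0.png');b=cv2.imread('pics/scene0.png');cv2.imwrite('pics/both.png',cv2.resize(np.vstack([a,b]),(400,600)) if 0 else cv2.resize(np.hstack([a,b]),(800,300)))"
```

```text
(no output)
```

View pics/top0.png

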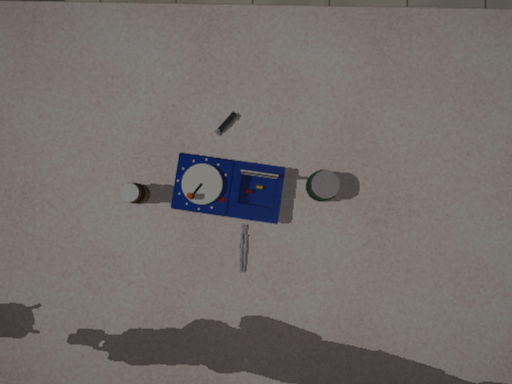

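View pics/scene0.png

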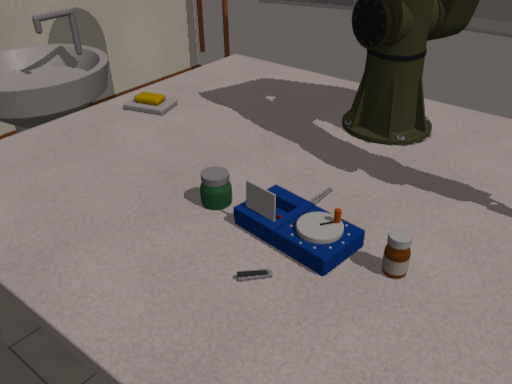

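The top view shows the box near its centre: dial at about (202,184), peg at (190,196), red dot at (221,199), open lid at (259,174). The clipper, tweezers, jar and bottle all stand clear of it. Next I fit the box pose.

```bash
cat >> h.py <<'E'
def boxpose(im):
    hsv=cv2.cvtColor(im['pixels'],cv2.COLOR_RGB2HSV)
    m=cv2.inRange(hsv,(105,120,40),(130,255,255));p=pts(im)
    q=p[(m>0)&(abs(p[...,2]-.038)<.006)][:,:2]
    (c,wh,ang)=cv2.minAreaRect((q*1000).astype(np.float32))
    b=cv2.boxPoints((c,wh,ang))/1000
    e=b[1]-b[0];f=b[2]-b[1]; L=e if np.linalg.norm(e)>np.linalg.norm(f) else f
    L=L/np.linalg.norm(L); L=L if L[1]>0 else -L
    return np.array(c)/1000,np.arctan2(L[1],L[0])-np.pi/2,wh
E
python3 - <<'E'
from h import *
a=robot.get_image('top');b=robot.get_image('scene')
for im in (a,b):
    c,y,wh=boxpose(im);R=np.array([[np.cos(y),-np.sin(y)],[np.sin(y),np.cos(y)]])
    print('box',c.round(4),np.degrees(y).round(1),wh,'dial',(c+R@[0,.052]).round(4),'hinge',(c+R@[.034,-.06]).round(4))
    hsv=cv2.cvtColor(im['pixels'],cv2.COLOR_RGB2HSV);p=pts(im)
    rel=(p[...,:2]-c)@R
    print(hsv[196,190],hsv[199,221]) 
    m=(cv2.inRange(hsv,(3,150,90),(22,255,255))>0)&(p[...,2]>.055)&(p[...,2]<.09)&(np.linalg.norm(rel-[0,.052],axis=-1)<.05)
    q=rel[m]-[0,.052];k=q.mean(0);print('peg',m.sum(),k.round(4),np.linalg.norm(k),'bearing',np.degrees(np.arctan2(k[1],k[0]))%360,p[m].mean(0))
    m=(p[...,2]>.046)&(p[...,2]<.054)&(np.linalg.norm(rel-[0,.052],axis=-1)<.06)&(hsv[...,1]<60)
    print('dialtop rel',rel[m].mean(0),(rel[m].max(0)+rel[m].min(0))/2,m.sum())
    m=(p[...,2]>.055)&(abs(rel[...,1]+.06)<.045)&(abs(rel[...,0]-.034)<.05)
    for z in (.06,.07,.08,.09): 
        mm=m&(abs(p[...,2]-z)<.005);print('lid',z,mm.sum(),np.median(rel[mm],0) if mm.any() else '')
    # objects
    m=(p[...,2]>.02)&(p[...,2]<.12)&((abs(rel[...,0])>.075)|(abs(rel[...,1])>.125))&(np.linalg.norm(rel,axis=-1)<.3)
    N,l,st,cc=cv2.connectedComponentsWithStats(m.astype(np.uint8))
    for i in range(1,N):
        if st[i,4]>20: print('obj',np.median(p[l==i],0).round(3),p[l==i].min(0).round(3),p[l==i].max(0).round(3))
E
```

```text
box [0.5438 0.0879] -6.6 (219.14718627929688, 114.2732925415039) dial [0.5499 0.1396] hinge [0.5707 0.0244]
[  9 219 126] [  0 203  94]
peg 20 [-0.028   0.0157] 0.03209212177086944 bearing 150.80981332458651 [0.52383475 0.1583644  0.07631297]
dialtop rel [3.76724121e-05 4.99457508e-02] [-0.00058787  0.05106557] 1281
lid 0.06 11 [ 0.03239823 -0.06232054]
lid 0.07 10 [ 0.0321311  -0.06534123]
lid 0.08 12 [ 0.03185612 -0.0556231 ]
lid 0.09 68 [ 0.03308655 -0.06236622]
obj [ 0.551 -0.101  0.07 ] [ 0.522 -0.134  0.021] [ 0.585 -0.074  0.074]
obj [0.526 0.268 0.077] [0.506 0.254 0.021] [0.548 0.294 0.082]
box [0.5434 0.0892] -7.1 (220.34478759765625, 116.83467864990234) dial [0.5499 0.1408] hinge [0.5698 0.0254]
[ 6 30 86] [ 69 141  56]
peg 53 [-0.0269  0.0179] 0.03233443744279919 bearing 146.41341853582264 [0.52533417 0.16185426 0.06825219]
dialtop rel [0.00324554 0.05349162] [-0.00124579  0.05174977] 1076
lid 0.06 135 [ 0.03598964 -0.05966581]
lid 0.07 146 [ 0.03574799 -0.05676928]
lid 0.08 137 [ 0.03533965 -0.05985565]
lid 0.09 169 [ 0.03476998 -0.05757908]
obj [ 0.566 -0.091  0.054] [ 0.525 -0.135  0.02 ] [ 0.586 -0.071  0.073]
obj [0.54  0.281 0.055] [0.508 0.256 0.02 ] [0.549 0.298 0.08 ]
```

Both views agree: box yaw is about -6.8°, dial axis is near (0.550, 0.140), and the peg bears about 150°, which is click 3. My plan is to straddle the peg with jaws open 18 mm and set tangentially, then follow the arc, first to the stop and then to click 5.

Request:
drive_tool(
  steps=[
    {"linear": [-4.43, -2.78, 0], "claw": 1.8},
    {"linear": [-4.43, -2.78, 0], "claw": 1.8},
    {"linear": [-4.43, -2.78, 0], "claw": 1.8},
    {"linear": [-4.43, -2.78, 0], "claw": 1.8},
    {"linear": [-4.43, -2.78, 0], "claw": 1.8},
    {"linear": [-4.43, -2.78, 0], "claw": 1.8},
    {"linear": [-4.43, -2.78, 0], "claw": 1.8},
    {"linear": [-4.43, -2.78, 0], "claw": 1.8},
    {"linear": [-4.43, -2.78, 0], "claw": 1.8},
    {"linear": [-4.43, -2.78, 0], "claw": 1.8},
  ],
  grip_force=20,
)

```text
validation failed for argument at $.st...
```

Request:
drive_tool(
  steps=[
    {"angular": [0, 0, 10.4], "claw": 1.8},
    {"angular": [0, 0, 10.4], "claw": 1.8},
    {"angular": [0, 0, 10.4], "claw": 1.8},
    {"angular": [0, 0, 10.4], "claw": 1.8},
    {"angular": [0, 0, 10.4], "claw": 1.8},
    {"angular": [0, 0, 10.4], "claw": 1.8},
    {"angular": [0, 0, 10.4], "claw": 1.8},
    {"angular": [0, 0, 10.4], "claw": 1.8},
    {"angular": [0, 0, 10.4], "claw": 1.8},
    {"angular": [0, 0, 10.4], "claw": 1.8},
    {"angular": [0, 0, 10.4], "claw": 1.8},
    {"angular": [0, 0, 10.4], "claw": 1.8},
    {"angular": [0, 0, 10.4], "claw": 1.8},
    {"angular": [0, 0, 10.4], "claw": 1.8},
    {"angular": [0, 0, 10.4], "claw": 1.8},
    {"angular": [0, 0, 10.4], "claw": 1.8},
    {"angular": [0, 0, 10.4], "claw": 1.8},
    {"angular": [0, 0, 10.4], "claw": 1.8},
    {"angular": [0, 0, 10.4], "claw": 1.8},
    {"claw": 1.8},
  ],
)

```text
validation failed for argument at $.st...
```

```bash
cat >> h.py <<'E'
from scipy.spatial.transform import Rotation as Ro
def wristpts(im,s):
    d=im['depth'];K=im['intrinsics'];v,u=np.indices(d.shape)
    c=np.stack([(u-K[0,2])/K[0,0]*d,-(v-K[1,2])/K[1,1]*d,-d],-1)
    R=Ro.from_euler('xyz',s['tcp_rot']).as_matrix();T=im['T_tool_cam']
    t=c@T[:3,:3].T+T[:3,3];return t@R.T+s['eef_pos']
E
python3 - <<'E'
from h import *
s=robot.state();im=grab('wrist','w0.png')
print({k:np.round(v,3) for k,v in s.items() if k in('clock','eef_pos','tcp_rot','ft_force','finger_gap','joint_pos')})
p=wristpts(im,s);hsv=cv2.cvtColor(im['pixels'],cv2.COLOR_RGB2HSV)
m=(cv2.inRange(hsv,(5,150,60),(22,255,255))>0)
v,u=np.nonzero(m);print('orange',m.sum(),u.mean(),v.mean())
q=p[m&(p[...,2]>.072)&(p[...,2]<.08)];print('pegtop',len(q),q.mean(0),(q.max(0)+q.min(0))/2)
E
```

```text
{'clock': np.float64(0.2), 'joint_pos': array([ 1.238,  0.314, -0.048,  1.21 , -0.   ,  1.571]), 'eef_pos': array([0.196, 0.567, 0.204]), 'tcp_rot': array([-3.141,  0.   ,  2.809]), 'ft_force': array([ 0.365, -0.097, -0.086]), 'finger_gap': np.float64(0.086)}
orange 0 nan nan<stdin>:6: RuntimeWarning: Mean of empty slice.
  ret = ret.dtype.type(ret / rcount)
<stdin>:7: RuntimeWarning: Mean of empty slice.
  ret = um.true_divide(
Traceback (most recent call last):
ValueError: zero-size array to reduction operation maximum which has no identity
```

View pics/w0.png

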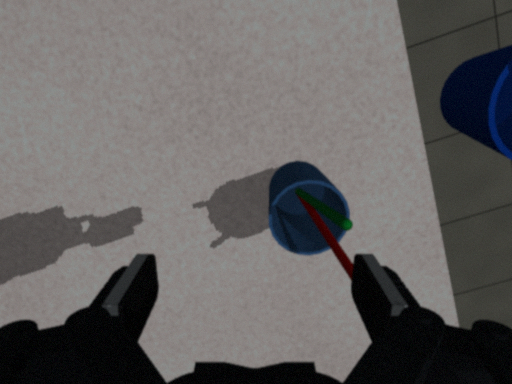

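No motion: each row needs all three keys. The picture shows a blue cup with brushes at (310,210), so I check where it is before moving.

```bash
python3 - <<'E'
from h import *
s=robot.state();im=grab('wrist');p=wristpts(im,s)
for u,v in [(300,180),(300,240),(302,192),(348,222),(340,255),(280,215),(480,100)]: print(u,v,p[v,u].round(3))
E
```

```text
300 180 [0.215 0.604 0.084]
300 240 [0.281 0.587 0.067]
302 192 [0.242 0.604 0.04 ]
348 222 [0.223 0.622 0.173]
340 255 [0.27  0.615 0.131]
280 215 [0.266 0.574 0.026]
480 100 [ 0.351  1.109 -0.496]
```

Request:
drive_tool(
  steps=[
    {"linear": [-4.43, -2.78, 0], "angular": [0, 0, 0], "claw": 1.8},
    {"linear": [-4.43, -2.78, 0], "angular": [0, 0, 0], "claw": 1.8},
    {"linear": [-4.43, -2.78, 0], "angular": [0, 0, 0], "claw": 1.8},
    {"linear": [-4.43, -2.78, 0], "angular": [0, 0, 0], "claw": 1.8},
    {"linear": [-4.43, -2.78, 0], "angular": [0, 0, 0], "claw": 1.8},
    {"linear": [-4.43, -2.78, 0], "angular": [0, 0, 0], "claw": 1.8},
    {"linear": [-4.43, -2.78, 0], "angular": [0, 0, 0], "claw": 1.8},
    {"linear": [-4.43, -2.78, 0], "angular": [0, 0, 0], "claw": 1.8},
    {"linear": [-4.43, -2.78, 0], "angular": [0, 0, 0], "claw": 1.8},
    {"linear": [-4.43, -2.78, 0], "angular": [0, 0, 0], "claw": 1.8},
  ],
  grip_force=20,
)

```text
clock: 1.55
eef_pos: [0.5248, 0.1581, 0.2048]
tcp_rot: [3.141, 0.0, 2.809]
ft_force: [-0.3, 1.5, -0.7]
finger_gap: 0.0177
```

Request:
drive_tool(
  steps=[
    {"linear": [0, 0, 0], "angular": [0, 0, 10.4], "claw": 1.8},
    {"linear": [0, 0, 0], "angular": [0, 0, 10.4], "claw": 1.8},
    {"linear": [0, 0, 0], "angular": [0, 0, 10.4], "claw": 1.8},
    {"linear": [0, 0, 0], "angular": [0, 0, 10.4], "claw": 1.8},
    {"linear": [0, 0, 0], "angular": [0, 0, 10.4], "claw": 1.8},
    {"linear": [0, 0, 0], "angular": [0, 0, 10.4], "claw": 1.8},
    {"linear": [0, 0, 0], "angular": [0, 0, 10.4], "claw": 1.8},
    {"linear": [0, 0, 0], "angular": [0, 0, 10.4], "claw": 1.8},
    {"linear": [0, 0, 0], "angular": [0, 0, 10.4], "claw": 1.8},
    {"linear": [0, 0, 0], "angular": [0, 0, 10.4], "claw": 1.8},
    {"linear": [0, 0, 0], "angular": [0, 0, 10.4], "claw": 1.8},
    {"linear": [0, 0, 0], "angular": [0, 0, 10.4], "claw": 1.8},
    {"linear": [0, 0, 0], "angular": [0, 0, 10.4], "claw": 1.8},
    {"linear": [0, 0, 0], "angular": [0, 0, 10.4], "claw": 1.8},
    {"linear": [0, 0, 0], "angular": [0, 0, 10.4], "claw": 1.8},
    {"linear": [0, 0, 0], "angular": [0, 0, 10.4], "claw": 1.8},
    {"linear": [0, 0, 0], "angular": [0, 0, 10.4], "claw": 1.8},
    {"linear": [0, 0, 0], "angular": [0, 0, 10.4], "claw": 1.8},
    {"linear": [0, 0, 0], "angular": [0, 0, 10.4], "claw": 1.8},
    {"linear": [0, 0, 0], "angular": [0, 0, 0], "claw": 1.8},
  ],
)

```text
clock: 4.05
eef_pos: [0.5122, -0.0733, 0.2054]
tcp_rot: [-2.946, 0.085, -0.276]
ft_force: [-0.3, 0.1, 0.2]
finger_gap: 0.0182
```

```bash
cat >> h.py <<'E'
def pegw(save=None):
    s=robot.state();im=grab('wrist',save)
    print({k:np.round(v,3) for k,v in s.items() if k in('clock','eef_pos','tcp_rot','ft_force','finger_gap','joint_pos')})
    p=wristpts(im,s);hsv=cv2.cvtColor(im['pixels'],cv2.COLOR_RGB2HSV)
    m=(cv2.inRange(hsv,(5,150,60),(22,255,255))>0)
    q=p[m&(p[...,2]>.070)&(p[...,2]<.082)]
    if len(q)<5: print('no peg');return
    c=(q.max(0)+q.min(0))/2;print('pegtop',len(q),q.mean(0).round(4),c.round(4))
    d=np.linalg.norm(0) 
    m=(p[...,2]>.046)&(p[...,2]<.054)&(hsv[...,1]<70)
    w=p[m][:,:2]; w=w[np.linalg.norm(w-[.55,.14],axis=1)<.055]
    if len(w)>50:
        e,r=cv2.minEnclosingCircle((w*1000).astype(np.float32));print('disc',np.round(e,1),round(r,1))
    v=q.mean(0)[:2]-[.5497,.1397];print('box bearing',np.degrees(np.arctan2(v[1],v[0]))+6.8,np.linalg.norm(v))
E
python3 -c "
from h import *
pegw('w1.png')"
```

```text
{'clock': np.float64(4.05), 'joint_pos': array([-0.277,  0.23 , -0.176,  1.25 ,  0.196,  3.141]), 'eef_pos': array([ 0.512, -0.073,  0.205]), 'tcp_rot': array([-2.946,  0.085, -0.276]), 'ft_force': array([-0.322,  0.065,  0.165]), 'finger_gap': np.float64(0.018)}
pegtop 93 [0.5251 0.1569 0.0749] [0.525  0.1586 0.0739]
disc [549.5 139.5] 42.5
box bearing 151.84918114730482 0.03007183294179252
```

View pics/w1.png

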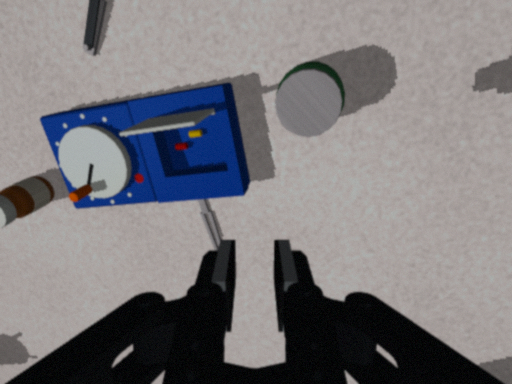

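The last joint ran to its limit because the wrist turns opposite to what I assumed, which swept the arm sideways through free air. The other half-turn (yaw = peg bearing) is well inside its range. I'll level the tool, then turn back and return.

```bash
cat >> h.py <<'E'
def plan(pos,yaw):
    s=robot.state();R=Ro.from_euler('xyz',s['tcp_rot']);L=Ro.from_euler('xyz',[np.pi,0,s['tcp_rot'][2]])
    T=Ro.from_euler('xyz',[np.pi,0,yaw])
    print('level rotvec',np.degrees((R.inv()*L).as_rotvec()).round(1),'turn z',np.degrees(-(yaw-s['tcp_rot'][2])).round(1))
    d=np.array(pos)-s['eef_pos'];print('lin now',(R.inv().apply(d)*100).round(2),'lin after turn',(T.inv().apply(d)*100).round(2))
E
python3 -c "
from h import *
plan([.525,.1585,.16],2.5)"
```

```text
level rotvec [-11.3   4.8  -0.5] turn z -158.9
lin now [ -4.62 -21.09   9.26] lin after turn [12.79 19.17  4.56]
```

Request:
drive_tool(
  steps=[
    {"linear": [0, 0, 0], "angular": [-5.6, 2.4, -10], "claw": 1.8},
    {"linear": [0, 0, 0], "angular": [0, 0, -10], "claw": 1.8},
    {"linear": [0, 0, 0], "angular": [0, 0, -10], "claw": 1.8},
    {"linear": [0, 0, 0], "angular": [0, 0, -10], "claw": 1.8},
    {"linear": [0, 0, 0], "angular": [0, 0, -10], "claw": 1.8},
    {"linear": [0, 0, 0], "angular": [0, 0, -10], "claw": 1.8},
    {"linear": [0, 0, 0], "angular": [0, 0, -10], "claw": 1.8},
    {"linear": [0, 0, 0], "angular": [0, 0, -10], "claw": 1.8},
    {"linear": [0, 0, 0], "angular": [0, 0, -10], "claw": 1.8},
    {"linear": [0, 0, 0], "angular": [0, 0, -10], "claw": 1.8},
    {"linear": [0, 0, 0], "angular": [0, 0, -10], "claw": 1.8},
    {"linear": [0, 0, 0], "angular": [0, 0, -10], "claw": 1.8},
    {"linear": [0, 0, 0], "angular": [0, 0, -10], "claw": 1.8},
    {"linear": [0, 0, 0], "angular": [0, 0, 0], "claw": 1.8},
  ],
)

```text
clock: 5.85
eef_pos: [0.5132, -0.0686, 0.2058]
tcp_rot: [3.102, -0.11, 1.979]
ft_force: [1.0, 0.1, -0.1]
finger_gap: 0.0175
```

```bash
python3 -c "
from h import *
print(robot.state()['joint_pos'].round(2),robot.state()['eef_pos'],robot.state()['tcp_rot'])
plan([.525,.1585,.16],2.5)"
```

```text
[-0.21  0.19 -0.22  1.2   0.11  0.95] [ 0.51318335 -0.06856483  0.20582362] [ 3.10197739 -0.10958048  1.9787476 ]
level rotvec [ 2.3 -6.3 -0.1] turn z -29.9
lin now [19.75  9.82  7.18] lin after turn [12.64 18.9   4.58]
```

Request:
drive_tool(
  steps=[
    {"linear": [0, 0, 0], "angular": [2.3, -6.3, 0], "claw": 1.8},
    {"linear": [0, 0, 0], "angular": [0, 0, -10], "claw": 1.8},
    {"linear": [0, 0, 0], "angular": [0, 0, -10], "claw": 1.8},
    {"linear": [0, 0, 0], "angular": [0, 0, -10], "claw": 1.8},
    {"linear": [2.5, 3.8, 0], "angular": [0, 0, 0], "claw": 1.8},
    {"linear": [2.5, 3.8, 0], "angular": [0, 0, 0], "claw": 1.8},
    {"linear": [2.5, 3.8, 0], "angular": [0, 0, 0], "claw": 1.8},
    {"linear": [2.5, 3.8, 0], "angular": [0, 0, 0], "claw": 1.8},
    {"linear": [2.6, 3.7, 0], "angular": [0, 0, 0], "claw": 1.8},
    {"linear": [0, 0, 4], "angular": [0, 0, 0], "claw": 1.8},
    {"linear": [0, 0, 0], "angular": [0, 0, 0], "claw": 1.8},
  ],
)

```text
clock: 7.22
eef_pos: [0.5225, 0.1574, 0.1631]
tcp_rot: [-3.136, -0.003, 2.499]
ft_force: [-0.7, 0.1, 1.2]
finger_gap: 0.018
```

```bash
python3 -c "
from h import *
pegw('w2.png')
plan([.5240,.159,.056],2.5)"
```

```text
{'clock': np.float64(7.225), 'joint_pos': array([ 0.293,  0.238, -0.243,  1.096, -0.   ,  0.935]), 'eef_pos': array([0.522, 0.157, 0.163]), 'tcp_rot': array([-3.136e+00, -3.000e-03,  2.499e+00]), 'ft_force': array([-0.695,  0.063,  1.17 ]), 'finger_gap': np.float64(0.018)}
pegtop 161 [0.5236 0.16   0.0752] [0.524  0.16   0.0737]
disc [549.9 140.7] 41.8
box bearing 148.88562907504462 0.033096396041330814
level rotvec [-0.2 -0.1  0. ] turn z -0.1
lin now [ 0.06  0.2  10.88] lin after turn [ 0.09  0.16 10.88]
```

View pics/w2.png

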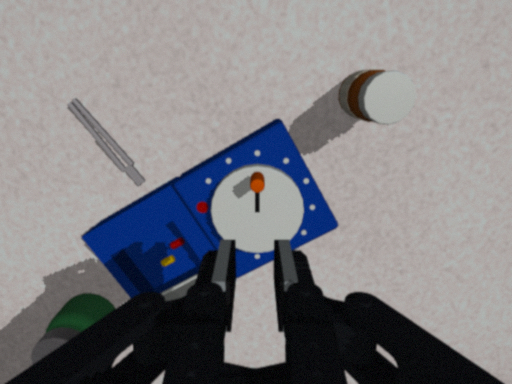

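The peg at (257,181) lines up between the jaws (columns 235–275). Next is to descend over it with a slightly wider opening, then narrow it.

Request:
drive_tool(
  steps=[
    {"linear": [0, 0.15, 3], "angular": [-0.2, 0, 0], "claw": 2.6},
    {"linear": [0, 0, 3], "angular": [0, 0, 0], "claw": 2.6},
    {"linear": [0, 0, 2], "angular": [0, 0, 0], "claw": 2.6},
    {"linear": [0, 0, 1], "angular": [0, 0, 0], "claw": 2.6},
    {"linear": [0, 0, 1], "angular": [0, 0, 0], "claw": 2.6},
    {"linear": [0, 0, 0.7], "angular": [0, 0, 0], "claw": 2.6},
    {"linear": [0, 0, 0], "angular": [0, 0, 0], "claw": 1.7},
    {"linear": [0, 0, 0], "angular": [0, 0, 0], "claw": 1.7},
    {"linear": [0, 0, 0], "angular": [0, 0, 0], "claw": 1.7},
  ],
)

```text
clock: 8.4
eef_pos: [0.5265, 0.1583, 0.059]
tcp_rot: [3.138, 0.0, 2.499]
ft_force: [0.1, 1.0, -0.4]
finger_gap: 0.0172
```

```bash
python3 -c "
from h import *
pegw('w3.png')
plan([.5242,.1594,.055],2.5)"
```

```text
{'clock': np.float64(8.4), 'joint_pos': array([ 0.291,  0.321, -0.388,  0.86 ,  0.002,  0.933]), 'eef_pos': array([0.527, 0.158, 0.059]), 'tcp_rot': array([3.138, 0.   , 2.499]), 'ft_force': array([ 0.116,  1.016, -0.416]), 'finger_gap': np.float64(0.017)}
pegtop 426 [0.5231 0.1603 0.0749] [0.5239 0.1599 0.0738]
disc [550.  140.6] 42.0
box bearing 149.05798228490994 0.03357499162978784
level rotvec [0.2 0.  0. ] turn z -0.0
lin now [ 0.25 -0.05  0.39] lin after turn [ 0.25 -0.05  0.39]
```

View pics/w3.png

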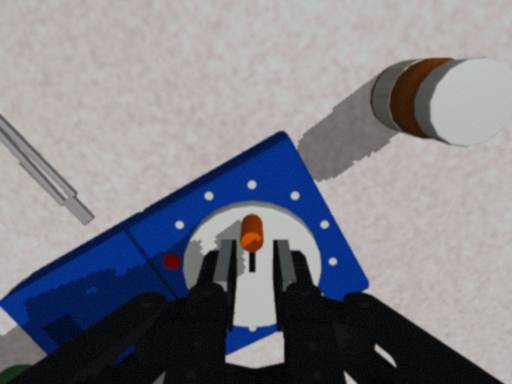

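The peg is between the pads with no contact force. I'll centre radially, lower 3 mm, then drive the arc towards the stop.

Request:
drive_tool(
  steps=[
    {"linear": [0.25, 0, 0.3], "angular": [0, 0, 0], "claw": 1.7},
    {"linear": [0, 0, 0], "angular": [0, 0, 0], "claw": 1.7},
    {"linear": [-0.04, -0.5, 0], "angular": [0, 0, -9], "claw": 1.7},
    {"linear": [-0.04, -0.5, 0], "angular": [0, 0, -9], "claw": 1.7},
    {"linear": [-0.04, -0.5, 0], "angular": [0, 0, -9], "claw": 1.7},
    {"linear": [-0.04, -0.5, 0], "angular": [0, 0, -9], "claw": 1.7},
    {"linear": [-0.04, -0.5, 0], "angular": [0, 0, -9], "claw": 1.7},
    {"linear": [-0.04, -0.5, 0], "angular": [0, 0, -9], "claw": 1.7},
    {"linear": [-0.04, -0.5, 0], "angular": [0, 0, -9], "claw": 1.7},
    {"linear": [-0.04, -0.5, 0], "angular": [0, 0, -9], "claw": 1.7},
    {"linear": [0, 0, 0], "angular": [0, 0, 0], "claw": 1.7},
    {"linear": [0, 0, 0], "angular": [0, 0, 0], "claw": 1.7},
  ],
)

```text
clock: 9.95
eef_pos: [0.5236, 0.1222, 0.0555]
tcp_rot: [3.141, 0.002, -2.53]
ft_force: [-0.0, 0.5, -0.3]
finger_gap: 0.0169
```

```bash
cat >> h.py <<'E'
def arc():
    s=robot.state();v=s['eef_pos'][:2]-[.55,.1405]
    print('tool at r',np.linalg.norm(v).round(4),'box bearing',((np.degrees(np.arctan2(v[1],v[0]))+6.8)%360).round(1),'yaw-bearing',(np.degrees(s['tcp_rot'][2])+6.8)%360)
E
python3 -c "
from h import *
pegw('w4.png');arc()"
```

```text
{'clock': np.float64(9.95), 'joint_pos': array([ 0.228,  0.304, -0.42 ,  0.845,  0.002, -0.384]), 'eef_pos': array([0.524, 0.122, 0.055]), 'tcp_rot': array([ 3.141e+00,  2.000e-03, -2.530e+00]), 'ft_force': array([-0.047,  0.454, -0.321]), 'finger_gap': np.float64(0.017)}
pegtop 143 [0.5201 0.1591 0.0746] [0.5205 0.1598 0.0737]
disc [549.9 140.3] 42.0
box bearing 153.5262074530972 0.03536238897831901
tool at r 0.0321 box bearing 221.4 yaw-bearing 221.9020053433028
```

View pics/w4.png

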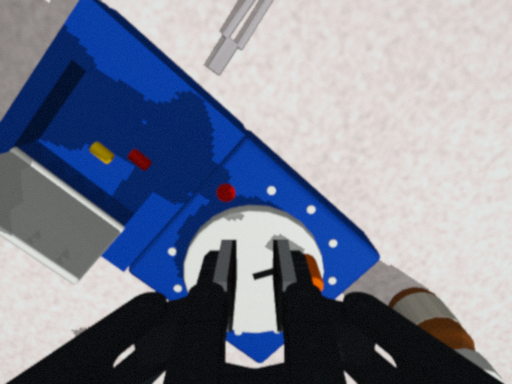

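The peg stayed put: it shows at (315,275), outside the right finger, so the fingers passed it. The depth image will tell where the fingertips really are.

```bash
python3 - <<'E'
from h import *
s=robot.state();im=grab('wrist');p=wristpts(im,s)
R=Ro.from_euler('xyz',s['tcp_rot']);t=R.inv().apply((p-s['eef_pos']).reshape(-1,3)).reshape(p.shape)
print(im['T_tool_cam'].round(3))
for c in (222,232,277,287):
  for r in (236,244,260,280,300,330): print(c,r,im['depth'][r,c].round(3),(t[r,c]*1000).round(1),p[r,c].round(3))
m=(cv2.inRange(cv2.cvtColor(im['pixels'],cv2.COLOR_RGB2HSV),(5,150,60),(22,255,255))>0)
v,u=np.nonzero(m&(np.indices(m.shape)[1]<340));print(len(u));print((t[v,u][::20]*1000).round(1))
E
```

```text
[[ 0.     0.95   0.313  0.079]
 [ 1.     0.    -0.001  0.   ]
 [-0.001  0.313 -0.95  -0.169]
 [ 0.     0.     0.     1.   ]]
222 236 0.193 [ -5.9 -18.    5.8] [0.539 0.111 0.05 ]
222 244 0.149 [ 10.  -13.9 -34.9] [0.523 0.105 0.09 ]
222 260 0.135 [ 10.4 -12.6 -49.3] [0.522 0.106 0.105]
222 280 0.123 [  9.5 -11.5 -62. ] [0.522 0.107 0.117]
222 300 0.111 [ 10.3 -10.3 -74.9] [0.521 0.108 0.13 ]
222 330 0.098 [  9.9  -9.1 -88.3] [0.521 0.109 0.144]
232 236 0.192 [ -5.6 -12.3   5.2] [0.535 0.115 0.05 ]
232 244 0.149 [ 10.   -9.5 -34.9] [0.521 0.109 0.09 ]
232 260 0.136 [  9.8  -8.7 -48.4] [0.52  0.109 0.104]
232 280 0.129 [  6.4  -8.2 -57.3] [0.523 0.112 0.113]
232 300 0.127 [ -0.   -8.1 -60.8] [0.528 0.116 0.116]
232 330 0.129 [-11.8  -8.2 -63.1] [0.538 0.122 0.119]
277 236 0.193 [-6.2 13.3  6.3] [0.521 0.137 0.049]
277 244 0.15 [  9.5  10.4 -33.8] [0.51  0.125 0.089]
277 260 0.137 [  9.3   9.5 -47.5] [0.51  0.125 0.103]
277 280 0.128 [  6.7   8.9 -57.8] [0.513 0.126 0.113]
277 300 0.128 [ -0.4   8.9 -60.3] [0.519 0.13  0.116]
277 330 0.129 [-11.7   8.9 -63.3] [0.528 0.136 0.119]
287 236 0.193 [-6.1 19.   6.2] [0.518 0.141 0.049]
287 244 0.148 [ 10.3  14.7 -35.4] [0.507 0.128 0.091]
287 260 0.136 [  9.8  13.5 -48.4] [0.508 0.128 0.104]
287 280 0.122 [ 10.2  12.1 -63.2] [0.508 0.126 0.119]
287 300 0.11 [ 11.   10.9 -75.9] [0.508 0.125 0.131]
287 330 0.098 [  9.9   9.7 -88.4] [0.51  0.124 0.144]
303
[[ 41.4 -99.4  41.9]
 [-16.6  29.4  -0.3]
 [-16.5  31.8  -2.7]
 [-18.5  34.4  -1.4]
 [-16.5  30.5  -8. ]
 [-16.1  31.1 -10.6]
 [-16.6  32.5 -11.8]
 [-18.8  34.5 -10.3]
 [-16.5  30.1 -16.8]
 [-16.7  30.9 -18.3]
 [-16.9  31.1 -19.9]
 [-17.6  30.5 -20.6]
 [-18.9  30.7 -20.4]
 [  5.6  22.4 -58.8]
 [ 10.9  21.7 -67.9]
 [-22.9  34.4 -20.6]]
```

The dial and peg read at the right heights, but the fingertips come out 35 mm behind the reported TCP, at z≈0.090, so they passed above the peg. I'll swing back over the peg and go lower.

Request:
drive_tool(
  steps=[
    {"linear": [-0.04, 0.5, 0], "angular": [0, 0, 9], "claw": 2.4},
    {"linear": [-0.04, 0.5, 0], "angular": [0, 0, 9], "claw": 2.4},
    {"linear": [-0.04, 0.5, 0], "angular": [0, 0, 9], "claw": 2.4},
    {"linear": [-0.04, 0.5, 0], "angular": [0, 0, 9], "claw": 2.4},
    {"linear": [-0.04, 0.5, 0], "angular": [0, 0, 9], "claw": 2.4},
    {"linear": [-0.04, 0.5, 0], "angular": [0, 0, 9], "claw": 2.4},
    {"linear": [-0.04, 0.5, 0], "angular": [0, 0, 9], "claw": 2.4},
    {"linear": [-0.04, 0.5, 0], "angular": [0, 0, 9], "claw": 2.4},
    {"linear": [0, 0, 0], "angular": [0, 0, 0], "claw": 2.4},
    {"linear": [0, 0, 0], "angular": [0, 0, 0], "claw": 2.4},
  ],
)

```text
clock: 11.3
eef_pos: [0.5241, 0.1596, 0.0555]
tcp_rot: [3.139, -0.0, 2.502]
ft_force: [-0.4, -0.7, -1.2]
finger_gap: 0.0243
```

```bash
cat >> h.py <<'E'
def tips():
    "peg top and fingertips in tool frame (mm)"
    s=robot.state();im=grab('wrist');p=wristpts(im,s)
    R=Ro.from_euler('xyz',s['tcp_rot']);t=R.inv().apply((p-s['eef_pos']).reshape(-1,3)).reshape(p.shape)*1000
    m=cv2.inRange(cv2.cvtColor(im['pixels'],cv2.COLOR_RGB2HSV),(3,130,50),(22,255,255))>0
    q=t[m&(abs(p[...,2]-.0755)<.003)&(np.linalg.norm(p[...,:2]-[.55,.1405],axis=-1)<.05)]
    print('peg top tool',len(q),q.min(0).round(1) if len(q) else '',q.max(0).round(1) if len(q) else '')
    for k in (-1,1):
        f=t[(k*t[...,1]>3)&(k*t[...,1]<30)&(abs(t[...,0])<13)&(t[...,2]<-15)&(t[...,2]>-75)&~m]
        f=f[f[:,2]>f[:,2].max()-8]; print('finger',k,len(f),f.min(0).round(1),f.max(0).round(1))
E
python3 -c "
from h import *
pegw();arc();tips()"
```

```text
{'clock': np.float64(11.3), 'joint_pos': array([ 0.295,  0.322, -0.395,  0.852,  0.002,  0.935]), 'eef_pos': array([0.524, 0.16 , 0.056]), 'tcp_rot': array([ 3.139, -0.   ,  2.502]), 'ft_force': array([-0.369, -0.691, -1.245]), 'finger_gap': np.float64(0.024)}
pegtop 438 [0.5231 0.1601 0.0748] [0.5237 0.1598 0.0736]
disc [549.8 140.5] 41.9
box bearing 149.34922584472469 0.033546474237165294
tool at r 0.0322 box bearing 150.5 yaw-bearing 150.1077862709693
peg top tool 404 [ -5.8  -5.5 -21.6] [  5.7   5.4 -17. ]
finger -1 10 [ -4.7 -10.9 -27.1] [  3.4  -3.5 -19.2]
finger 1 19 [ -4.9   3.5 -20.6] [  2.3   6.  -15.8]
```

The peg is centred to under 0.5 mm in the tool frame, so I lower gently.

Request:
drive_tool(
  steps=[
    {"linear": [0, 0, 0.8], "angular": [0, 0, 0], "claw": 2.4},
    {"linear": [0, 0, 0.5], "angular": [0, 0, 0], "claw": 2.4},
    {"linear": [0, 0, 0.4], "angular": [0, 0, 0], "claw": 2.4},
    {"linear": [0, 0, 0.3], "angular": [0, 0, 0], "claw": 2.4},
    {"linear": [0, 0, 0], "angular": [0, 0, 0], "claw": 2.4},
  ],
)

```text
clock: 12.02
eef_pos: [0.5241, 0.1597, 0.0353]
tcp_rot: [3.139, -0.0, 2.5]
ft_force: [-0.3, -0.4, -1.5]
finger_gap: 0.0237
```

```bash
python3 - <<'E'
from h import *
print(robot.state()['ft_force'].round(1))
s=robot.state();im=grab('wrist','w5.png');p=wristpts(im,s)
R=Ro.from_euler('xyz',s['tcp_rot']);t=R.inv().apply((p-s['eef_pos']).reshape(-1,3)).reshape(p.shape)*1000
for c in (215,222,285,292):
  for r in range(228,252,3): print(c,r,t[r,c].round(0),p[r,c,2].round(3))
E
```

```text
[-0.3 -0.4 -1.5]
215 228 [  5. -20.  -4.] 0.039
215 231 [  4. -20.  -7.] 0.042
215 234 [  5. -19. -11.] 0.047
215 237 [  5. -19. -15.] 0.05
215 240 [ 10. -17. -29.] 0.065
215 243 [ 10. -16. -33.] 0.068
215 246 [ 11. -16. -37.] 0.072
215 249 [ 11. -16. -38.] 0.074
222 228 [  6. -16.  -6.] 0.041
222 231 [  6. -15. -12.] 0.047
222 234 [  6. -15. -14.] 0.049
222 237 [  4. -15. -14.] 0.049
222 240 [ 11. -14. -30.] 0.066
222 243 [ 10. -13. -32.] 0.068
222 246 [ 11. -13. -36.] 0.072
222 249 [ 11. -13. -38.] 0.074
285 228 [ 6. 17. -6.] 0.041
285 231 [  6.  17. -10.] 0.045
285 234 [  5.  17. -13.] 0.048
285 237 [  5.  17. -15.] 0.05
285 240 [ 10.  15. -30.] 0.065
285 243 [ 11.  15. -34.] 0.069
285 246 [ 11.  15. -36.] 0.071
285 249 [ 11.  14. -39.] 0.074
292 228 [ 4. 21. -3.] 0.038
292 231 [ 4. 21. -5.] 0.041
292 234 [  4.  21. -10.] 0.045
292 237 [  4.  20. -13.] 0.048
292 240 [ 11.  18. -30.] 0.066
292 243 [ 11.  18. -34.] 0.069
292 246 [ 11.  18. -36.] 0.071
292 249 [ 11.  17. -39.] 0.075
```

View pics/w5.png

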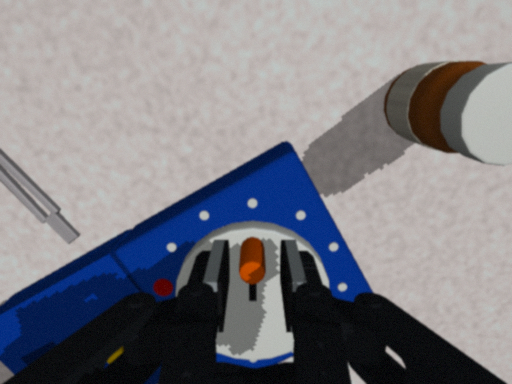

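The peg (252,262) is now truly between the fingers, with the tips at z≈0.064. I go 5 mm lower, narrow the jaws, and drive back to the stop.

Request:
drive_tool(
  steps=[
    {"linear": [0, 0, 0.5], "angular": [0, 0, 0], "claw": 1.7},
    {"linear": [0, 0, 0], "angular": [0, 0, 0], "claw": 1.7},
    {"linear": [0, 0, 0], "angular": [0, 0, 0], "claw": 1.7},
    {"linear": [-0.04, -0.5, 0], "angular": [0, 0, -9], "claw": 1.7},
    {"linear": [-0.04, -0.5, 0], "angular": [0, 0, -9], "claw": 1.7},
    {"linear": [-0.04, -0.5, 0], "angular": [0, 0, -9], "claw": 1.7},
    {"linear": [0, 0, 0], "angular": [0, 0, 0], "claw": 1.7},
  ],
)

```text
clock: 12.95
eef_pos: [0.5184, 0.1458, 0.0306]
tcp_rot: [3.14, 0.001, 2.969]
ft_force: [0.3, -1.6, 1.2]
finger_gap: 0.0172
```

```bash
python3 -c "
from h import *
pegw();arc();tips()"
```

```text
{'clock': np.float64(12.95), 'joint_pos': array([ 0.273,  0.333, -0.445,  0.791,  0.001,  0.446]), 'eef_pos': array([0.518, 0.146, 0.031]), 'tcp_rot': array([3.140e+00, 1.000e-03, 2.969e+00]), 'ft_force': array([ 0.321, -1.646,  1.217]), 'finger_gap': np.float64(0.017)}
pegtop 620 [0.5166 0.1443 0.0748] [0.5178 0.1441 0.074 ]
disc [550.3 140.6] 42.5
box bearing 178.84768244095898 0.03340360185680841
tool at r 0.032 box bearing 177.5 yaw-bearing 176.82102925468226
peg top tool 550 [ -5.9  -7.3 -46.8] [  6.1   3.8 -41.9]
finger -1 776 [-12.9 -30.  -21.8] [  9.9  -3.  -15. ]
finger 1 982 [-13.    3.3 -22.5] [  9.6  30.  -15. ]
```

The peg follows and now sits at 180°, click 2. I continue to the stop.

Request:
drive_tool(
  steps=[
    {"linear": [-0.04, -0.5, 0], "angular": [0, 0, -9], "claw": 1.7},
    {"linear": [-0.04, -0.5, 0], "angular": [0, 0, -9], "claw": 1.7},
    {"linear": [-0.04, -0.5, 0], "angular": [0, 0, -9], "claw": 1.7},
    {"linear": [-0.04, -0.5, 0], "angular": [0, 0, -9], "claw": 1.7},
    {"linear": [-0.04, -0.5, 0], "angular": [0, 0, -9], "claw": 1.7},
    {"linear": [-0.04, -0.5, 0], "angular": [0, 0, -9], "claw": 1.7},
    {"linear": [-0.04, -0.5, 0], "angular": [0, 0, -9], "claw": 1.7},
    {"linear": [0, -0.28, 0], "angular": [0, 0, -5], "claw": 1.7},
    {"linear": [0, 0, 0], "angular": [0, 0, 0], "claw": 1.7},
  ],
)

```text
clock: 14.18
eef_pos: [0.5332, 0.1136, 0.0305]
tcp_rot: [3.141, 0.003, -2.128]
ft_force: [0.1, 0.5, 0.0]
finger_gap: 0.0173
```

```bash
python3 -c "
from h import *
pegw();arc();tips()"
```

```text
{'clock': np.float64(14.175), 'joint_pos': array([ 0.208,  0.344, -0.43 ,  0.795,  0.002, -0.805]), 'eef_pos': array([0.533, 0.114, 0.03 ]), 'tcp_rot': array([ 3.141e+00,  3.000e-03, -2.128e+00]), 'ft_force': array([0.134, 0.466, 0.016]), 'finger_gap': np.float64(0.017)}
pegtop 621 [0.53   0.1132 0.0749] [0.5305 0.1137 0.0737]
disc [549.7 140.3] 42.3
box bearing -119.82943642220425 0.03300676527353848
tool at r 0.0318 box bearing 244.8 yaw-bearing 244.84438308668885
peg top tool 553 [ -5.4  -2.8 -46.8] [  6.4   8.3 -42.1]
finger -1 1110 [-13.  -30.  -22.1] [ 10.1  -3.2 -15. ]
finger 1 793 [-12.9   3.1 -22.6] [ 10.1  30.  -15.1]
```

The peg bears 240°, at the red stop. One more small push should show the stop's resistance.

Request:
drive_tool(
  steps=[
    {"linear": [0, -0.15, 0], "angular": [0, 0, -3], "claw": 1.7},
    {"linear": [0, -0.15, 0], "angular": [0, 0, -3], "claw": 1.7},
    {"linear": [0, 0, 0], "angular": [0, 0, 0], "claw": 1.7},
  ],
)

```text
clock: 14.65
eef_pos: [0.5336, 0.1141, 0.0303]
tcp_rot: [3.137, 0.005, -2.021]
ft_force: [-5.4, 7.6, 3.3]
finger_gap: 0.017
```

```bash
python3 -c "
from h import *
pegw();arc()"
```

```text
{'clock': np.float64(14.65), 'joint_pos': array([ 0.206,  0.347, -0.426,  0.799,  0.007, -0.914]), 'eef_pos': array([0.534, 0.114, 0.03 ]), 'tcp_rot': array([ 3.137,  0.005, -2.021]), 'ft_force': array([-5.352,  7.591,  3.302]), 'finger_gap': np.float64(0.017)}
pegtop 626 [0.5302 0.113  0.0749] [0.5305 0.1147 0.0737]
disc [550.2 140.1] 42.3
box bearing -119.32754550860194 0.03305911579714341
tool at r 0.0311 box bearing 245.0 yaw-bearing 250.9687805791942
```

The stop resists with about 9 N and the dial doesn't move. I undo the over-push and turn clockwise.

Request:
drive_tool(
  steps=[
    {"linear": [0, 0.15, 0], "angular": [0, 0, 3], "claw": 1.7},
    {"linear": [0, 0.15, 0], "angular": [0, 0, 3], "claw": 1.7},
    {"linear": [-0.04, 0.5, 0], "angular": [0, 0, 9], "claw": 1.7},
    {"linear": [-0.04, 0.5, 0], "angular": [0, 0, 9], "claw": 1.7},
    {"linear": [-0.04, 0.5, 0], "angular": [0, 0, 9], "claw": 1.7},
    {"linear": [-0.04, 0.5, 0], "angular": [0, 0, 9], "claw": 1.7},
    {"linear": [-0.04, 0.5, 0], "angular": [0, 0, 9], "claw": 1.7},
    {"linear": [-0.04, 0.5, 0], "angular": [0, 0, 9], "claw": 1.7},
    {"linear": [-0.04, 0.5, 0], "angular": [0, 0, 9], "claw": 1.7},
    {"linear": [-0.04, 0.5, 0], "angular": [0, 0, 9], "claw": 1.7},
    {"linear": [-0.04, 0.5, 0], "angular": [0, 0, 9], "claw": 1.7},
    {"linear": [-0.04, 0.5, 0], "angular": [0, 0, 9], "claw": 1.7},
    {"linear": [-0.04, 0.5, 0], "angular": [0, 0, 9], "claw": 1.7},
    {"linear": [0, 0, 0], "angular": [0, 0, 0], "claw": 1.7},
  ],
)

```text
clock: 16.45
eef_pos: [0.5256, 0.161, 0.0305]
tcp_rot: [3.14, 0.0, 2.43]
ft_force: [-1.2, -1.1, 0.1]
finger_gap: 0.0171
```

```bash
python3 -c "
from h import *
pegw();arc();tips()"
```

```text
{'clock': np.float64(16.45), 'joint_pos': array([ 2.970e-01,  3.520e-01, -4.180e-01,  8.000e-01,  1.000e-03,
        1.008e+00]), 'eef_pos': array([0.526, 0.161, 0.031]), 'tcp_rot': array([3.14, 0.  , 2.43]), 'ft_force': array([-1.224, -1.137,  0.133]), 'finger_gap': np.float64(0.017)}
pegtop 625 [0.5235 0.1607 0.0748] [0.5242 0.1597 0.0736]
disc [550.  140.5] 42.3
box bearing 148.08051300177317 0.03362765176603605
tool at r 0.0319 box bearing 147.0 yaw-bearing 146.11610229639956
peg top tool 554 [ -6.3  -7.3 -47.4] [  6.2   4.  -42. ]
finger -1 714 [-13.  -30.  -22.4] [ 10.1  -3.4 -15.1]
finger 1 932 [-13.    3.4 -22.1] [  9.5  30.  -15. ]
```

The peg is at click 3 (150°). Another 57° centres the tool on click 5.

Request:
drive_tool(
  steps=[
    {"linear": [-0.04, 0.5, 0], "angular": [0, 0, 9], "claw": 1.7},
    {"linear": [-0.04, 0.5, 0], "angular": [0, 0, 9], "claw": 1.7},
    {"linear": [-0.04, 0.5, 0], "angular": [0, 0, 9], "claw": 1.7},
    {"linear": [-0.04, 0.5, 0], "angular": [0, 0, 9], "claw": 1.7},
    {"linear": [-0.04, 0.5, 0], "angular": [0, 0, 9], "claw": 1.7},
    {"linear": [-0.04, 0.5, 0], "angular": [0, 0, 9], "claw": 1.7},
    {"linear": [0, 0.16, 0], "angular": [0, 0, 3], "claw": 1.7},
    {"linear": [0, 0, 0], "angular": [0, 0, 0], "claw": 1.7},
    {"linear": [0, 0, 0], "angular": [0, 0, 0], "claw": 1.7},
  ],
)

```text
clock: 17.68
eef_pos: [0.5541, 0.1721, 0.0306]
tcp_rot: [3.141, -0.002, 1.436]
ft_force: [0.4, -0.0, -0.2]
finger_gap: 0.017
```

```bash
python3 -c "
from h import *
pegw();arc();tips()"
```

```text
{'clock': np.float64(17.675), 'joint_pos': array([ 3.000e-01,  4.010e-01, -3.430e-01,  8.250e-01,  2.000e-03,
        2.005e+00]), 'eef_pos': array([0.554, 0.172, 0.031]), 'tcp_rot': array([ 3.141e+00, -2.000e-03,  1.436e+00]), 'ft_force': array([ 0.367, -0.013, -0.224]), 'finger_gap': np.float64(0.017)}
pegtop 630 [0.554  0.1735 0.0747] [0.5538 0.1723 0.0738]
disc [550.5 140.6] 42.0
box bearing 89.53447192363416 0.0340764789422035
tool at r 0.0319 box bearing 89.5 yaw-bearing 89.0799377716061
peg top tool 558 [ -5.5  -6.  -46.7] [  6.5   5.2 -41.8]
finger -1 726 [-13.  -30.  -22.7] [  9.8  -3.  -15. ]
finger 1 785 [-13.    3.4 -22.7] [  9.5  30.  -15. ]
```

The peg rests at 89.5–90°, click 5, centred between the jaws with no force. I lift off, shut the fingers, and go beyond the lid on the box's +x side.

Request:
drive_tool(
  steps=[
    {"linear": [0, 0, 0], "angular": [0, 0, 0], "claw": 2.2},
    {"linear": [0, 0, -2], "angular": [0, 0, 0], "claw": 2.2},
    {"linear": [0, 0, -3], "angular": [0, 0, 0], "claw": 2.2},
    {"linear": [0, 0, -4], "angular": [0, 0, 0], "claw": 0},
    {"linear": [-4.8, 2.5, 0], "angular": [0, 0, 0], "claw": 0},
    {"linear": [-4.8, 2.5, 0], "angular": [0, 0, 0], "claw": 0},
    {"linear": [-4.8, 2.5, 0], "angular": [0, 0, 0], "claw": 0},
    {"linear": [0, 0, 0], "angular": [0, 0, 0], "claw": 0},
    {"linear": [0, 0, 0], "angular": [0, 0, 0], "claw": 0},
  ],
)

```text
clock: 18.9
eef_pos: [0.6085, 0.0192, 0.1202]
tcp_rot: [3.141, -0.003, 1.434]
ft_force: [0.9, 0.7, -0.6]
finger_gap: -0.0001
```

```bash
cat >> h.py <<'E'
C=np.array([.5436,.0885]);yb=np.radians(-6.8);RB=np.array([[np.cos(yb),-np.sin(yb)],[np.sin(yb),np.cos(yb)]])
def lidview(save=None):
    s=robot.state();print('clock',s['clock'],'tool box xy',((s['eef_pos'][:2]-C)@RB).round(4),'z',s['eef_pos'][2].round(4),s['ft_force'].round(1),s['tcp_rot'].round(3))
    im=grab('scene',save);p=pts(im);rel=(p[...,:2]-C)@RB;hsv=cv2.cvtColor(im['pixels'],cv2.COLOR_RGB2HSV)
    m=(hsv[...,1]<70)&(hsv[...,2]>70)&(p[...,2]>.041)&(p[...,2]<.11)&(abs(rel[...,1]+.06)<.034)&(abs(rel[...,0])<.06)
    q=np.c_[rel[m],p[m][:,2]];
    for z in np.arange(.04,.1,.01):
        k=q[abs(q[:,2]-z)<.005]
        if len(k)>5: print('lid z',z.round(2),len(k),'x',np.percentile(k[:,0],[10,50,90]).round(3))
E
python3 - <<'E'
from h import *
lidview('s1.png')
s=robot.state();im=grab('wrist','w6.png');p=wristpts(im,s)
R=Ro.from_euler('xyz',s['tcp_rot']);t=R.inv().apply((p-s['eef_pos']).reshape(-1,3)).reshape(p.shape)*1000
f=t[(abs(t[...,1])<35)&(abs(t[...,0])<13)&(t[...,2]<0)&(t[...,2]>-60)]
for z in range(-60,0,6):
    k=f[abs(f[:,2]-z)<3]
    if len(k): print(z,len(k),k.min(0).round(1),k.max(0).round(1))
E
```

```text
clock 18.9 tool box xy [ 0.0726 -0.0611] z 0.1202 [ 0.9  0.7 -0.6] [ 3.141e+00 -3.000e-03  1.434e+00]
lid z 0.04 43 x [0.034 0.036 0.037]
lid z 0.05 117 x [0.034 0.036 0.037]
lid z 0.06 127 x [0.034 0.035 0.037]
lid z 0.07 120 x [0.034 0.035 0.036]
lid z 0.08 128 x [0.034 0.035 0.036]
lid z 0.09 143 x [0.033 0.035 0.036]
-60 202 [  7.2 -12.9 -60. ] [ 12.7  14.2 -57. ]
-54 574 [  6.8 -12.9 -57. ] [ 12.8  14.3 -51. ]
-48 487 [  6.7 -13.1 -51. ] [ 12.5  14.2 -45. ]
-42 445 [  6.9 -12.9 -45. ] [ 12.5  14.3 -39.1]
-36 362 [  6.9 -12.6 -39. ] [ 12.5  14.3 -33. ]
-30 111 [  7.1 -10.3 -33. ] [ 12.3  11.3 -28.8]
```

View pics/s1.png

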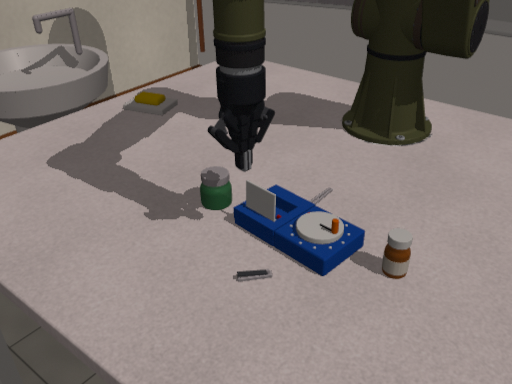

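The picture shows the dial peg at (335,226), the lid still upright at (260,200), and the shut fingertips at about (243,165). As a check, I project the expected tip position (tool z -29 mm) into this view.

```bash
python3 - <<'E'
from h import *
im=grab('scene');K=im['intrinsics'];T=im['world_from_camera'];p=pts(im)
for z in (.120,.149):
    c=T[:3,:3].T@(np.array([.6085,.0192,z])-T[:3,3]);print(z,K[0,0]*c[0]/-c[2]+K[0,2],K[1,1]*-c[1]/-c[2]+K[1,2])
for v in range(150,176,4): print(v,p[v,243].round(3),((p[v,243,:2]-C)@RB).round(3))
E
```

```text
0.12 243.4636414396133 182.50331129878103
0.149 242.9804647764759 167.82439084650701
150 [0.621 0.031 0.192] [ 0.083 -0.048]
154 [0.616 0.027 0.181] [ 0.079 -0.053]
158 [0.617 0.027 0.174] [ 0.08  -0.052]
162 [0.617 0.027 0.167] [ 0.08  -0.052]
166 [0.617 0.027 0.159] [ 0.08  -0.053]
170 [0.614 0.024 0.149] [ 0.077 -0.056]
174 [ 0.431 -0.135  0.   ] [-0.085 -0.235]
```

The tips are at TCP + 29 mm, as measured. I descend behind the lid, then sweep it over and down along its arc.

Request:
drive_tool(
  steps=[
    {"linear": [0, 0, 3.5], "angular": [0, 0, 0], "claw": 0},
    {"linear": [0, 0, 3.4], "angular": [0, 0, 0], "claw": 0},
    {"linear": [0, -1.2, 0], "angular": [0, 0, 0], "claw": 0},
    {"linear": [0, -1.06, 0], "angular": [0, 0, 0], "claw": 0},
    {"linear": [0, -0.73, 0.05], "angular": [0, 0, 0], "claw": 0},
    {"linear": [0, -0.72, 0.1], "angular": [0, 0, 0], "claw": 0},
    {"linear": [0, -0.7, 0.2], "angular": [0, 0, 0], "claw": 0},
    {"linear": [0, -0.65, 0.37], "angular": [0, 0, 0], "claw": 0},
    {"linear": [0, -0.55, 0.47], "angular": [0, 0, 0], "claw": 0},
    {"linear": [0, -0.49, 0.55], "angular": [0, 0, 0], "claw": 0},
    {"linear": [0, 0, 0], "angular": [0, 0, 0], "claw": 0},
  ],
)

```text
clock: 20.42
eef_pos: [0.5474, 0.0275, 0.0331]
tcp_rot: [-3.141, -0.002, 1.435]
ft_force: [0.1, 0.0, -0.5]
finger_gap: 0.0002
```

```bash
python3 -c "
from h import *
lidview()"
```

```text
clock 20.425 tool box xy [ 0.011  -0.0601] z 0.0331 [ 0.1  0.  -0.5] [-3.141e+00 -2.000e-03  1.435e+00]
lid z 0.04 108 x [0.029 0.032 0.035]
lid z 0.05 324 x [0.012 0.02  0.028]
lid z 0.06 159 x [-0.006  0.002  0.01 ]
lid z 0.07 74 x [-0.013 -0.01   0.014]
lid z 0.08 17 x [0.005 0.014 0.016]
lid z 0.09 18 x [-0.001  0.005  0.016]
```

The lid is down to about 30°. Continuing to shut, with a slight press.

Request:
drive_tool(
  steps=[
    {"linear": [0, -0.26, 0.48], "angular": [0, 0, 0], "claw": 0},
    {"linear": [0, -0.26, 0.49], "angular": [0, 0, 0], "claw": 0},
    {"linear": [0, -0.12, 0.4], "angular": [0, 0, 0], "claw": 0},
    {"linear": [0, -0.12, 0.4], "angular": [0, 0, 0], "claw": 0},
    {"linear": [0, 0, 0.3], "angular": [0, 0, 0], "claw": 0},
    {"linear": [0, 0, 0.15], "angular": [0, 0, 0], "claw": 0},
    {"linear": [0, 0, 0.1], "angular": [0, 0, 0], "claw": 0},
    {"linear": [0, 0, 0], "angular": [0, 0, 0], "claw": 0},
  ],
)

```text
clock: 21.48
eef_pos: [0.5411, 0.0286, 0.0146]
tcp_rot: [3.139, -0.003, 1.435]
ft_force: [-14.2, -0.4, 40.4]
finger_gap: 0.0
```

```bash
python3 -c "
from h import *
lidview()"
```

```text
clock 21.475 tool box xy [ 0.0046 -0.0598] z 0.0146 [-14.2  -0.4  40.4] [ 3.139e+00 -3.000e-03  1.435e+00]
lid z 0.04 421 x [-0.012  0.015  0.033]
lid z 0.05 15 x [-0.001  0.005  0.01 ]
lid z 0.06 14 x [-0.001  0.007  0.01 ]
lid z 0.07 14 x [-0.001  0.007  0.01 ]
lid z 0.08 9 x [-0.002  0.002  0.008]
lid z 0.09 7 x [-0.031 -0.024 -0.01 ]
```

The lid is firmly down: 40 N of reaction at the fingertips with the tip at about 0.043. I lift away and inspect.

Request:
drive_tool(
  steps=[
    {"linear": [0, 0, -0.5], "angular": [0, 0, 0], "claw": 0},
    {"linear": [0, 0, -2], "angular": [0, 0, 0], "claw": 0},
    {"linear": [0, 0, -4], "angular": [0, 0, 0], "claw": 0},
    {"linear": [0, 0, -5], "angular": [0, 0, 0], "claw": 0},
    {"linear": [-5, 0, -3], "angular": [0, 0, 0], "claw": 0},
    {"linear": [-5, 0, 0], "angular": [0, 0, 0], "claw": 0},
    {"linear": [-5, 0, 0], "angular": [0, 0, 0], "claw": 0},
    {"linear": [0, 0, 0], "angular": [0, 0, 0], "claw": 0},
  ],
)

```text
clock: 22.52
eef_pos: [0.5198, -0.1232, 0.1551]
tcp_rot: [3.141, -0.002, 1.43]
ft_force: [-0.8, 0.4, -0.2]
finger_gap: -0.0001
```

```bash
python3 - <<'E'
from h import *
lidview('s2.png')
im=grab('scene');p=pts(im);rel=(p[...,:2]-C)@RB;hsv=cv2.cvtColor(im['pixels'],cv2.COLOR_RGB2HSV)
m=(hsv[...,1]<70)&(abs(rel[...,1]+.06)<.03)&(rel[...,0]<.028)&(rel[...,0]>-.017)&(p[...,2]>.03)&(p[...,2]<.09)
A=np.c_[rel[m],np.ones(m.sum())];k=np.linalg.lstsq(A,p[m][:,2],rcond=None)[0];print('lid plane',k.round(4),'angle',np.degrees(np.arctan(-k[0])).round(2),'z ctr',k@[0.006,-.06,1])
for n in ('top','scene'):
    im=grab(n,n+'f.png');p=pts(im);rel=(p[...,:2]-C)@RB;hsv=cv2.cvtColor(im['pixels'],cv2.COLOR_RGB2HSV)
    m=(cv2.inRange(hsv,(3,150,90),(22,255,255))>0)&(p[...,2]>.055)&(p[...,2]<.09)&(np.linalg.norm(rel-[0,.052],axis=-1)<.05)
    k=rel[m].mean(0)-[0,.052] if m.any() else np.zeros(2);print(n,m.sum(),k,'bearing',np.degrees(np.arctan2(k[1],k[0])))
    m=(p[...,2]>.02)&(p[...,2]<.09)&((abs(rel[...,0])>.075)|(abs(rel[...,1])>.125))&(np.linalg.norm(rel,axis=-1)<.3)
    N,l,st,cc=cv2.connectedComponentsWithStats(m.astype(np.uint8))
    for i in range(1,N):
        if st[i,4]>20: print('obj',np.median(p[l==i],0).round(3))
a=cv2.imread('pics/topf.png')[90:290,100:380];b=cv2.imread('pics/scenef.png')[130:300,160:430]
cv2.imwrite('pics/fin.png',np.hstack([cv2.resize(a,(400,286)),cv2.resize(b,(400,286))]))
E
```

```text
clock 22.525 tool box xy [ 0.0014 -0.213 ] z 0.1551 [-0.8  0.4 -0.2] [ 3.141e+00 -2.000e-03  1.430e+00]
lid z 0.04 605 x [-0.017  0.008  0.031]
lid plane [0.0006 0.0005 0.0426] angle -0.03 z ctr 0.04258002568289064
top 21 [-0.00022059  0.03104205] bearing 90.40715360749469
obj [ 0.552 -0.101  0.07 ]
obj [0.526 0.268 0.077]
scene 55 [0.00110207 0.03440791] bearing 88.16547236232967
obj [ 0.566 -0.091  0.054]
obj [0.54  0.281 0.055]
```

View pics/fin.png

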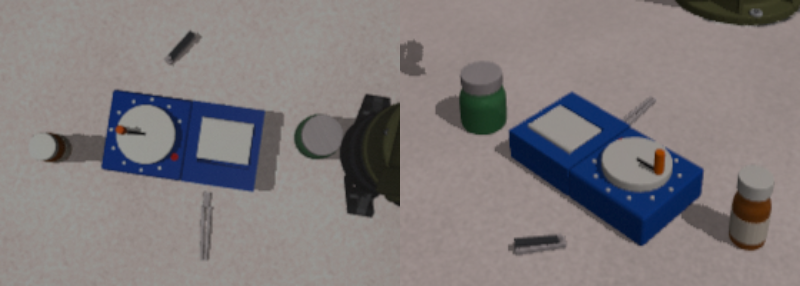

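The final views show the lid flat at (225,140), the peg at the fifth dot at (122,130), and the jar, bottle, tweezers and clipper where they were. The gripper is clear of everything, so I hand the job in.

```bash
python3 -c "
from plant import robot
print(robot.close_job())"
```

```text
the job is handed in; nothing more can be done
None
```

I turned the dial back to the stop, then forward to click 5, and shut the lid. The job was handed in at about 23 s.

**Last checks**
- **Stop:** the peg bore 240° and the dial did not move under about 9 N.
- **Dial:** the peg bears 90.4° in the top view and 88.2° in the scene view (click 5 is 90°).
- **Lid:** it lies flat, tilted 0.03°, with its top at 42.6 mm.
- **Other things:** the jar and bottle measure within 1 mm of where they started. The tweezers and clipper look unmoved, but I checked those two by eye only.

**What went wrong along the way**
- **Wrong wrist turn:** I first turned the last joint the wrong way, to its range limit. That swept the arm sideways through free air and touched nothing.
- **Fingertip height:** depth images put the fingertips about 29–35 mm behind the reported TCP, which disagrees with the description. My first sweep therefore passed above the peg without touching it, and I then went lower.
- **Lid press:** the force reached about 40 N at the fingertips when the lid seated, more than I intended. The 40 N limit is for the arm and gripper body, and the wrist stayed far below its 120 N limit.

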